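# Sort the clamping hardware into its trays

### The arm

A 6-joint arm with a two-finger parallel gripper is mounted at the origin on the work surface. World frame = base frame: x ahead of the robot, y to its left, z up, the work surface at z = 0. Lengths are in m, angles in degrees, forces in N, time in s.
With the tool pointing down it reaches from about 0.375 to 0.9 m from the base axis. Payload 3.1 kg.
Tool frame: the origin (TCP) lies at the very end of the fingers, on their centre line; the grasp point (between the pads) lies 19 mm behind it; z points along the fingers, y is the direction in which the jaws open and shut (so a half turn about z gives the same grasp; the last joint's range is limited). The gripper opens to 87 mm and grips with 3 to 60 N. Pads are 19 mm wide; open, the fingers measure 117 mm over their backs; the gripper's body (75 mm by 190 mm) begins 51 mm behind the grasp point.
Start: joints at [60.533, 30.224, 82.088, -0, 67.689, -10.227], TCP at [0.206, 0.59, 0.188] pointing down, gripper open.
Joint ranges: [-176.69, 176.69], [-43.24, 126.21], [12.49, 139.97], [-82, 262], [0, 151.66], [-163.58, 163.58]. Speed limits (degrees/s): [159.86, 159.86, 180, 180, 180, 180].

### API

Orientations are given as a 3x3 rotation matrix whose columns are the frame's x, y, z axes.
In Python, from rig import bot gives the robot as it stands. The module is installed in compiled form; this text tells all that it offers.
- The arm moves only by the tool play_rows, never from a script. Its argument "targets" is a list of rows, each a list of 7 numbers: the closure, from 0 (fully open) to 1 (shut), then the shift along the world's x, y, z in m, then the turn, a rotation vector about the world's x, y, z in rad. A call has 1 to 12 rows; each row shifts and turns the commanded pose from where the row before left it; what a row does not reach is not made up. A row lasts 1/8 s, in which the tool goes at most 62.5 mm and 10.7 degrees, less where a joint would pass 70% of its speed; a pose out of reach is approached as far as the arm can. A call with a gripper value outside its range is refused whole. The fingers move at their own pace and stop on an object; the grip force is fixed at half the most. Time passes only in rows, so rows that do not move let the fingers close. It gives the time, the measured TCP pose, the force and the opening at its end, in the units of the state.
- bot.read_state(): the state, without advancing time (a new reading comes with each control period).
- bot.capture(name): name is "scene" or "top"; returns the picture (480x640x3 uint8, blue, green, red); there is no depth.
- bot.get_calibration(name): a dict with "fx", "fy", "cx", "cy" (pixels), "R" (3x3) and "t" (3): a world point X has camera coordinates R X + t. Camera axes: x right, y down, z forward; pixel columns grow to the right and rows downward; lengths in m; the calibration is good to about 2 mm. A picture is of the moment at which its call begins. get_calibration takes no time and is no camera call.
- bot.hand_in(): hands the job in, once; it reports no verdict.
The state is a dict: "time_s": time; "joint_positions": joint angles; "qvel": joint speeds; "tau": joint torques, N m; "position": TCP position; "tcp_rot": TCP orientation; "force": force on the tool from outside, world axes, zero at the start; "moment": the same for the moment, N m; "opening": opening from 0.0 (shut) to 1.0 (fully open).
Only numpy, scipy, OpenCV 4.12 (cv2) and the standard library are available. Lean on these libraries where they do the work, as an engineer would, in place of code of your own. Each camera call takes 0.05 s, during which the arm holds its last target. There are 200 camera calls.

### The job

Sort the five loose pieces of clamping hardware on the bench into the three orange trays: the two hex bolts, the two shaft collars and the T-nut each go in the tray whose ledge carries a fixed specimen of the same kind. Only one piece to a bay, set down on the bay's floor the same way up as it stands now (bolts standing on their heads, collars flat, T-nut on its wide base). Leave the oil bottle and the screwdriver where they are.

Things in the scene. Friction and masses are not known exactly. Their poses are not given: they have to be found in the camera images.
- bolt_a: loose plain steel hex bolt standing on its head, thread up: head a hexagon 30 across flats, 12.5 high, below; round shank 20 diameter above it, whole height 62 mm; about 190 g. Origin: centre of the underside of the head; z up along the shank. One of two alike
- bolt_b: loose plain steel hex bolt standing on its head, thread up: head a hexagon 30 across flats, 12.5 high, below; round shank 20 diameter above it, whole height 62 mm; about 190 g. Origin: centre of the underside of the head; z up along the shank. One of two alike
- collar_a: loose plain steel shaft collar (thick ring) lying flat: outside diameter 36 mm, bore 20, height 15; about 80 g. Origin: centre of its underside; z up along the bore. One of two alike
- collar_b: loose plain steel shaft collar (thick ring) lying flat: outside diameter 36 mm, bore 20, height 15; about 80 g. Origin: centre of its underside; z up along the bore. One of two alike
- tnut: loose plain steel T-slot nut standing on its wide base: base 35 by 35, 14 high; on it a neck 35 long (x) by 22 wide (y), 14 high, with a dark round tapped hole in its top; whole height 28 mm; about 200 g. Origin: centre of its underside; x along the neck, z up
- tray_bolts: Bolts: fixed orange tray, one of three alike: tub 132 (x) x 108 (y) x 20 mm high, walls 4, floor top z 4. Mid rib (4 thick, top z 14) makes two bays, 60 (x) x 100 (y) inside, centres x +-32, y 0. Ledge at +x end (x 66 to 110, 20 high) carries at x 89 the fixed specimen of what belongs in the tray: upright hex bolt, top z 82. Origin: centre of tub's underside; z up, +x roughly away from robot
- tray_collars: Collars: fixed orange tray, one of three alike: tub 132 (x) x 108 (y) x 20 mm high, walls 4, floor top z 4. Mid rib (4 thick, top z 14) makes two bays, 60 (x) x 100 (y) inside, centres x +-32, y 0. Ledge at +x end (x 66 to 110, 20 high) carries at x 89 the fixed specimen of what belongs in the tray: flat collar, top z 35. Origin: centre of tub's underside; z up, +x roughly away from robot
- tray_tnuts: T-nuts: fixed orange tray, one of three alike: tub 132 (x) x 108 (y) x 20 mm high, walls 4, floor top z 4. Mid rib (4 thick, top z 14) makes two bays, 60 (x) x 100 (y) inside, centres x +-32, y 0. Ledge at +x end (x 66 to 110, 20 high) carries at x 89 the fixed specimen of what belongs in the tray: T-nut, top z 48. Origin: centre of tub's underside; z up, +x roughly away from robot
- oiler: bystander, loose: amber oil bottle 64 mm diameter with blue cap and thin brass spout, 213 high, standing upright to the left of the trays; about 250 g. Origin: centre of its underside. Not to be moved
- screwdriver: bystander, loose: screwdriver with blue handle about 200 mm long lying on the bench to the right of the trays, its length along its own x, tip towards +x. Not to be moved

How it is judged (in metres and radians):
At the end, for the whole second after the job is handed in: Every piece is in a bay of its kind's tray, one to a bay, at rest: underside within 3 mm of the bay floor, axis within 0.15 rad of upright, centre 12 to 54 mm from the rib's middle (tray x) and within 40 mm of the tray's centre line (tray y) ((((x of bolt_a in the frame of tray_bolts between 0.012 and 0.054 m and y of bolt_a in the frame of tray_bolts between -0.04 and 0.04 m and z of bolt_a in the frame of tray_bolts between 0.001 and 0.007 m and angle between bolt_a's own z axis and vertical below 0.15 rad) and (x of bolt_b in the frame of tray_bolts between -0.054 and -0.012 m and y of bolt_b in the frame of tray_bolts between -0.04 and 0.04 m and z of bolt_b in the frame of tray_bolts between 0.001 and 0.007 m and angle between bolt_b's own z axis and vertical below 0.15 rad)) or ((x of bolt_a in the frame of tray_bolts between -0.054 and -0.012 m and y of bolt_a in the frame of tray_bolts between -0.04 and 0.04 m and z of bolt_a in the frame of tray_bolts between 0.001 and 0.007 m and angle between bolt_a's own z axis and vertical below 0.15 rad) and (x of bolt_b in the frame of tray_bolts between 0.012 and 0.054 m and y of bolt_b in the frame of tray_bolts between -0.04 and 0.04 m and z of bolt_b in the frame of tray_bolts between 0.001 and 0.007 m and angle between bolt_b's own z axis and vertical below 0.15 rad))) and (((x of collar_a in the frame of tray_collars between 0.012 and 0.054 m and y of collar_a in the frame of tray_collars between -0.04 and 0.04 m and z of collar_a in the frame of tray_collars between 0.001 and 0.007 m and angle between collar_a's own z axis and vertical below 0.15 rad) and (x of collar_b in the frame of tray_collars between -0.054 and -0.012 m and y of collar_b in the frame of tray_collars between -0.04 and 0.04 m and z of collar_b in the frame of tray_collars between 0.001 and 0.007 m and angle between collar_b's own z axis and vertical below 0.15 rad)) or ((x of collar_a in the frame of tray_collars between -0.054 and -0.012 m and y of collar_a in the frame of tray_collars between -0.04 and 0.04 m and z of collar_a in the frame of tray_collars between 0.001 and 0.007 m and angle between collar_a's own z axis and vertical below 0.15 rad) and (x of collar_b in the frame of tray_collars between 0.012 and 0.054 m and y of collar_b in the frame of tray_collars between -0.04 and 0.04 m and z of collar_b in the frame of tray_collars between 0.001 and 0.007 m and angle between collar_b's own z axis and vertical below 0.15 rad))) and ((x of tnut in the frame of tray_tnuts between 0.012 and 0.054 m and y of tnut in the frame of tray_tnuts between -0.04 and 0.04 m and z of tnut in the frame of tray_tnuts between 0.001 and 0.007 m and angle between tnut's own z axis and vertical below 0.15 rad) or (x of tnut in the frame of tray_tnuts between -0.054 and -0.012 m and y of tnut in the frame of tray_tnuts between -0.04 and 0.04 m and z of tnut in the frame of tray_tnuts between 0.001 and 0.007 m and angle between tnut's own z axis and vertical below 0.15 rad)) and linear speed of each of bolt_a, bolt_b, collar_a, collar_b, tnut below 0.02 m/s and angular speed of each of bolt_a, bolt_b, collar_a, collar_b, tnut below 0.3 rad/s); the robot touches nothing.
It fails at once if the oil bottle is moved more than 25 mm or tipped over (distance of oiler from where it was at the start of the episode above 0.025 m or angle between oiler's own z axis and vertical above 0.4 rad).
It fails at once if the screwdriver is moved more than 25 mm (distance of screwdriver from where it was at the start of the episode above 0.025 m).
It also fails if it takes over 128 s, if anything falls off the work surface, if the arm or the gripper's body presses on something with over 40 N, if the wrist force passes 120 N, or if a joint passes its speed limit or range.

## Working session

There is one attempt and no reset: what is moved stays moved. The work goes in short steps, Python scripts to look and compute and a tool call to move; the robot and the scene stay as the last step left them, time stands still between calls to the robot, and variables do not carry over. Pictures are saved under pics/ and viewed, about 12 in all and at most 16, crops included, and the job is handed in when it is done.

Besides the shell and the picture viewer there is one more tool, called by a JSON object that holds its "op" and its "data", one argument or row to a line. play_rows: Moves the arm, as the interface text tells. Its arguments: {"type":"object","properties":{"targets":{"type":"array","items":{"type":"array","items":{"type":"number"}}}},"required":["targets"]}

```bash
mkdir -p pics; python3 - <<'E'
from rig import bot
import cv2,numpy as np
for n in("scene","top"):
    cv2.imwrite(f"pics/{n}0.png",bot.capture(n))
    c=bot.get_calibration(n);R=np.array(c["R"]);print(n,c["fx"],c["cx"],c["cy"],(-R.T@np.array(c["t"])).round(3),R.round(3).tolist())
s=bot.read_state();print(s["time_s"],s["position"],np.round(s["tcp_rot"],3),s["opening"])
E
```

```text
scene 479.3043724566059 312.3915209869764 238.2493616325822 [ 1.073 -0.131  0.941] [[0.176, 0.984, 0.011], [0.838, -0.144, -0.527], [-0.517, 0.102, -0.85]]
top 530.9235352193974 320.17093421014647 232.96781254282956 [ 0.268 -0.009  1.229] [[-0.033, -0.999, -0.005], [-0.976, 0.033, -0.213], [0.214, -0.002, -0.977]]
0.1 [0.2055574  0.58945601 0.18666419] [[-0.944  0.329 -0.001]
 [ 0.329  0.944 -0.002]
 [ 0.    -0.002 -1.   ]] 1.0034191579103995
```

View pics/scene0.png

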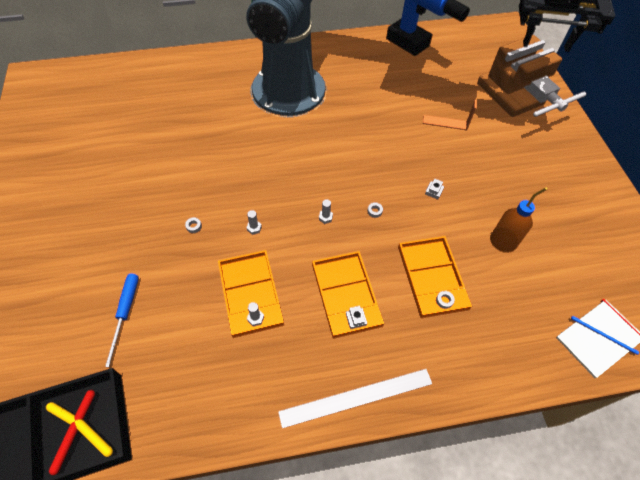

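View pics/top0.png

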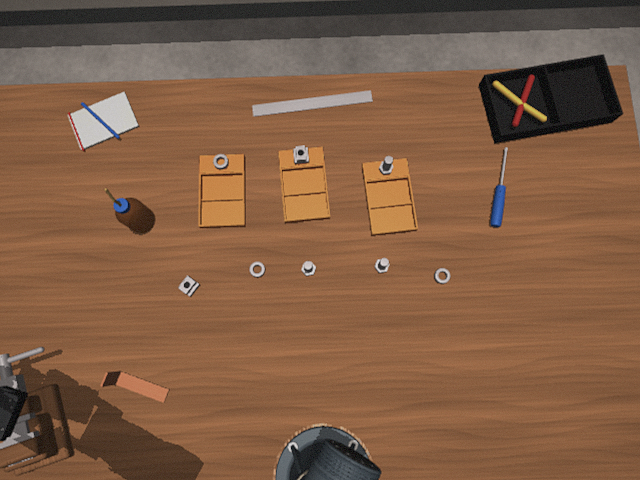

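The scene view shows the loose pieces in a row: collar (193,225), bolts (253,222) and (326,211), collar (375,210), T-nut (435,188). In the top view they sit at (443,276), (382,265), (308,268), (257,269) and (189,286). The trays in the top view, left to right, are collars, T-nuts and bolts.

```bash
cat >h.py <<'E'
from rig import bot
import cv2,numpy as np
def ray(n,uv,z):
    c=bot.get_calibration(n);R=np.array(c["R"]);C=-R.T@np.array(c["t"])
    d=R.T@np.array([(uv[0]-c["cx"])/c["fx"],(uv[1]-c["cy"])/c["fy"],1]);return C+d*(z-C[2])/d[2]
def crop(img,x0,y0,w,h,s,name): cv2.imwrite(name,cv2.resize(img[y0:y0+h,x0:x0+w],None,fx=s,fy=s,interpolation=cv2.INTER_CUBIC))
def comps(m,lo,hi):
    cs,_=cv2.findContours(m.astype(np.uint8),cv2.RETR_EXTERNAL,cv2.CHAIN_APPROX_NONE)
    return [c for c in cs if lo<cv2.contourArea(c)<hi]
E
python3 - <<'E'
from h import *
for n,box in(("top",(150,130,300,180)),("scene",(170,165,310,175))):
    im=cv2.imread(f"pics/{n}0.png");x,y,w,h=box
    hsv=cv2.cvtColor(im,cv2.COLOR_BGR2HSV);M=np.zeros((480,640),bool);M[y:y+h,x:x+w]=1
    print(n,"grey")
    for c in comps(M&(hsv[...,1]<90)&(hsv[...,2]>50),30,900):
        r=cv2.minAreaRect(c);z=.008
        m=cv2.moments(c);u=(m["m10"]/m["m00"],m["m01"]/m["m00"])
        print(np.round(u,1),np.round(r[1],1),round(r[2]),ray(n,u,.0075).round(4),ray(n,u,.028).round(4))
    print("orange")
    for c in comps(M&(hsv[...,1]>150)&(hsv[...,2]>(140 if n=="top" else 190)),800,9000):
        r=cv2.minAreaRect(cv2.convexHull(c));p=[ray(n,q,.02)[:2] for q in cv2.boxPoints(r)]
        print(np.round(np.mean(p,0),4),np.round(p,3).tolist(),[round(float(np.linalg.norm(p[i]-p[i-1])),3) for i in range(4)])
im=cv2.imread("pics/top0.png");crop(im,170,240,290,60,2.7,"pics/a.png")
im=cv2.imread("pics/scene0.png");crop(im,180,170,280,70,2.8,"pics/b.png")
cv2.imwrite("pics/ab.png",np.vstack([cv2.resize(cv2.imread("pics/a.png"),(784,162)),cv2.resize(cv2.imread("pics/b.png"),(784,196))]))
E
```

```text
top grey
[187.9 285.5] [15.8 16.6] 37 [0.4216 0.2971 0.0075] [0.419 0.292 0.028]
[441.8 275.3] [15. 15.] 90 [ 0.4256 -0.2897  0.0075] [ 0.4229 -0.285   0.028 ]
[308.1 268. ] [14. 14.] 90 [0.453  0.0188 0.0075] [0.4499 0.0183 0.028 ]
[256.7 268.8] [15. 15.] 90 [0.4553 0.1381 0.0075] [0.4522 0.1357 0.028 ]
[381.7 264.8] [14.1 15.1] 74 [ 0.4547 -0.1525  0.0075] [ 0.4516 -0.1501  0.028 ]
[386.3 165.1] [17. 13.] 90 [ 0.6981 -0.1776  0.0075] [ 0.6909 -0.1748  0.028 ]
[220.2 160.7] [14. 14.] 90 [0.7232 0.2249 0.0075] [0.7155 0.2209 0.028 ]
[300.4 153.7] [17.7 14.7] 84 [0.7344 0.0295 0.0075] [0.7266 0.0288 0.028 ]
orange
[ 0.6194 -0.1797] [[0.703, -0.118], [0.715, -0.229], [0.535, -0.24], [0.524, -0.132]] [0.179, 0.112, 0.18, 0.109]
[0.6476 0.2212] [[0.738, 0.28], [0.736, 0.168], [0.557, 0.165], [0.559, 0.273]] [0.179, 0.112, 0.179, 0.109]
[0.6562 0.0235] [[0.741, 0.085], [0.748, -0.026], [0.571, -0.036], [0.564, 0.071]] [0.177, 0.111, 0.177, 0.107]
scene grey
[355.8 316.9] [19.9 17.4] 73 [0.7111 0.0363 0.0075] [0.719  0.0326 0.028 ]
[254.4 314.4] [22. 16.] 90 [ 0.6696 -0.1707  0.0075] [ 0.6784 -0.1699  0.028 ]
[445.  298.9] [16. 16.] 90 [0.7039 0.2328 0.0075] [0.712  0.2248 0.028 ]
[192.8 224.5] [14.8 14.8] 45 [ 0.4224 -0.2862  0.0075] [ 0.4367 -0.2828  0.028 ]
[252.9 222.7] [23. 13.] 90 [ 0.4408 -0.1482  0.0075] [ 0.4547 -0.1478  0.028 ]
[374.8 209.2] [14. 14.] 90 [0.4513 0.142  0.0075] [0.4649 0.136  0.028 ]
[325.6 211.8] [23. 13.] 90 [0.439  0.0249 0.0075] [0.453  0.0215 0.028 ]
[434.7 188.2] [14.8 18.3] 27 [0.4149 0.3026 0.0075] [0.4294 0.2931 0.028 ]
orange
```

View pics/ab.png

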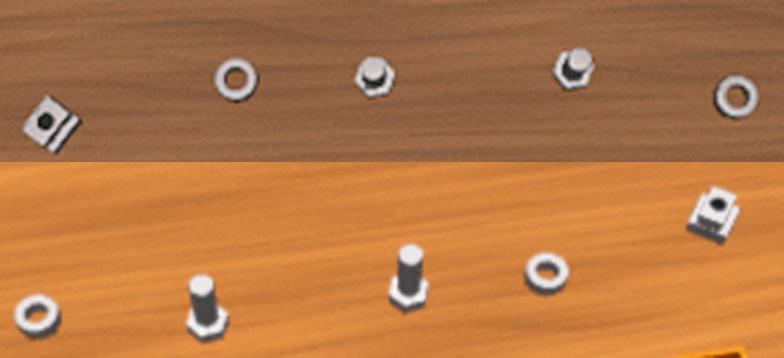

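```bash
python3 - <<'E'
from h import *
P=lambda s,a,b,z:print(s,ray("top",a,z).round(4),ray("scene",b,z).round(4))
P("boltmid",(308.1,265.2),(326.4,202.9),.062)
P("boltright",(384.8,263),(252.1,214.3),.062)
P("hole",(186.7,284.8),(436.4,185),.028)
P("colR",(441.8,275.3),(192.8,224.5),.011);P("colL",(256.7,268.8),(374.8,209.2),.011)
P("oil cap",(122,206),(526,208),.17)
for n,x,y in(("top",175,270),("scene",420,172)):
    im=cv2.imread(f"pics/{n}0.png");hsv=cv2.cvtColor(im,cv2.COLOR_BGR2HSV)
    M=np.zeros((480,640),bool);M[y:y+32,x:x+32]=1
    c=comps(M&(hsv[...,1]<90)&(hsv[...,2]>50),30,900)[0]
    for b in [cv2.boxPoints(cv2.minAreaRect(c))]:
        p=np.array([ray(n,q,.02)[:2] for q in b]);print(n,p.mean(0).round(4),[(round(float(np.linalg.norm(p[i]-p[i-1])),3),round(float(np.degrees(np.arctan2(*(p[i]-p[i-1])[::-1]))))) for i in range(4)])
ims=[cv2.resize(cv2.imread(f"pics/{n}0.png")[y:y+30,x:x+30],(390,390),interpolation=cv2.INTER_CUBIC) for n,x,y in(("top",173,271),("scene",420,173))]
cv2.imwrite("pics/t.png",np.hstack(ims))
E
```

```text
boltmid [0.4511 0.0173 0.062 ] [0.4523 0.0223 0.062 ]
boltright [ 0.4503 -0.1531  0.062 ] [ 0.4552 -0.1465  0.062 ]
hole [0.4208 0.2948 0.028 ] [0.4207 0.3002 0.028 ]
colR [ 0.4251 -0.289   0.011 ] [ 0.4248 -0.2857  0.011 ]
colL [0.4547 0.1377 0.011 ] [0.4537 0.141  0.011 ]
oil cap [0.5709 0.3962 0.17  ] [0.6074 0.3908 0.17  ]
top [0.42  0.294] [(0.037, 52), (0.037, -37), (0.037, -128), (0.037, 143)]
scene [0.422 0.298] [(0.035, -134), (0.057, 142), (0.036, 45), (0.057, -39)]
```

View pics/t.png

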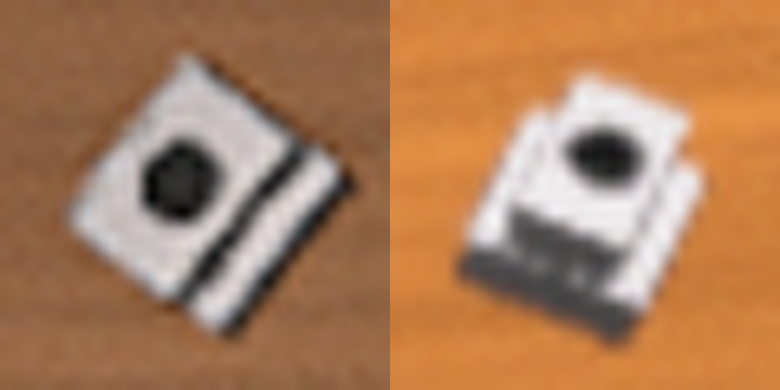

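The crop shows the T-nut's hole near (180,180) and its base shelf on the lower right, so the neck axis lies about -37° in world. I'll start with the T-nut.

{"op": "play_rows", "data": {
  "targets": [
    [0,0.027,-0.0365,0,0,0,0.157],
    [0,0.027,-0.0365,0,0,0,0.157],
    [0,0.027,-0.0365,0,0,0,0.157],
    [0,0.027,-0.0365,0,0,0,0.157],
    [0,0.027,-0.0365,0,0,0,0.157],
    [0,0.027,-0.0365,0,0,0,0.157],
    [0,0.027,-0.0365,0,0,0,0.157],
    [0,0.027,-0.0365,0,0,0,0.157],
    [0,0,0,-0.04,0,0,0],
    [0,0,0,-0.04,0,0,0],
    [0,0,0,-0.04,0,0,0],
    [0,0,0,0,0,0,0]
  ]
}}

```text
time_s: 1.6
position: [0.4192, 0.2968, 0.065]
tcp_rot: [[-0.606, -0.796, -0.007], [-0.796, 0.606, -0.003], [0.007, 0.004, -1.0]]
force: [-0.4, 0.0, 0.0]
opening: 1.0
```

{"op": "play_rows", "data": {
  "targets": [
    [0,0.002,0.001,-0.03,0,0,0],
    [0,0,0,-0.015,0,0,0],
    [0,0,0,-0.011,0,0,0],
    [0,0,0,0,0,0,0]
  ]
}}

```text
time_s: 2.1
position: [0.4237, 0.2991, 0.0116]
tcp_rot: [[-0.606, -0.796, -0.0], [-0.796, 0.606, -0.0], [0.0, 0.0, -1.0]]
force: [0.8, 0.1, 0.2]
opening: 1.003
```

```bash
python3 - <<'E'
from h import *
a=bot.capture("top");b=bot.capture("scene")
ims=[cv2.resize(i[y:y+80,x:x+80],(390,390),interpolation=cv2.INTER_CUBIC) for i,x,y in((a,148,246),(b,395,148))]
cv2.imwrite("pics/t1.png",np.hstack(ims))
E
```

```text
(no output)
```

View pics/t1.png

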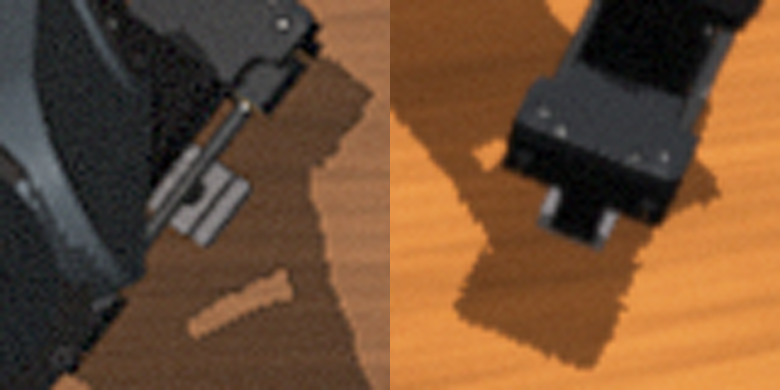

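The fingers straddle the T-nut along its neck, with the shelf visible on both sides. I'll go down the last few mm and close.

{"op": "play_rows", "data": {
  "targets": [
    [0,-0.001,0,-0.005,0,0,0],
    [0,0,0,0,0,0,0],
    [1,0,0,0,0,0,0],
    [1,0,0,0,0,0,0],
    [1,0,0,0,0,0,0],
    [1,0,0,0,0,0,0],
    [1,0,0,0,0,0,0],
    [1,0,0,0,0,0,0],
    [1,0,0,0,0,0,0]
  ]
}}

```text
time_s: 3.32
position: [0.423, 0.2991, 0.0066]
tcp_rot: [[-0.606, -0.796, 0.0], [-0.796, 0.606, 0.0], [-0.0, -0.0, -1.0]]
force: [-0.9, 0.7, -0.8]
opening: 0.29
```

{"op": "play_rows", "data": {
  "targets": [
    [1,0,0,0,0,0,0],
    [1,0,0,0,0,0,0],
    [1,0,0,0,0,0,0]
  ]
}}

```text
time_s: 3.7
position: [0.4229, 0.2991, 0.0065]
tcp_rot: [[-0.606, -0.796, -0.0], [-0.796, 0.606, -0.0], [0.0, 0.0, -1.0]]
force: [-0.2, -0.2, -0.5]
opening: 0.016
```

```bash
python3 - <<'E'
from h import *
a=bot.capture("top");b=bot.capture("scene")
ims=[cv2.resize(i[y:y+60,x:x+60],(390,390),interpolation=cv2.INTER_CUBIC) for i,x,y in((a,160,256),(b,405,158))]
cv2.imwrite("pics/t2.png",np.hstack(ims))
E
```

```text
(no output)
```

View pics/t2.png

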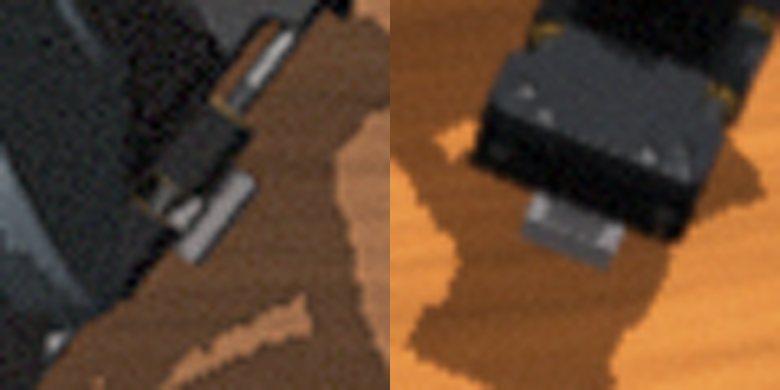

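The gripper shut completely, so it did not take the nut. I'll lift and look.

{"op": "play_rows", "data": {
  "targets": [
    [1,0,0,0.04,0,0,0],
    [1,0,0,0.06,0,0,0],
    [1,-0.04,0,0.02,0,0,0],
    [1,-0.05,0,0.02,0,0,0],
    [0,-0.05,0,0,0,0,0],
    [0,0,0,0,0,0,0]
  ]
}}

```text
time_s: 4.55
position: [0.2781, 0.2977, 0.1466]
tcp_rot: [[-0.603, -0.797, -0.004], [-0.797, 0.603, -0.002], [0.004, 0.002, -1.0]]
force: [0.7, 0.1, 0.4]
opening: 0.155
```

```bash
python3 - <<'E'
from h import *
a=bot.capture("top");b=bot.capture("scene")
cv2.imwrite("pics/top1.png",a);cv2.imwrite("pics/scene1.png",b)
ims=[cv2.resize(i[y:y+100,x:x+100],(390,390),interpolation=cv2.INTER_CUBIC) for i,x,y in((a,140,236),(b,385,138))]
cv2.imwrite("pics/t3.png",np.hstack(ims))
E
```

```text
(no output)
```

View pics/t3.png

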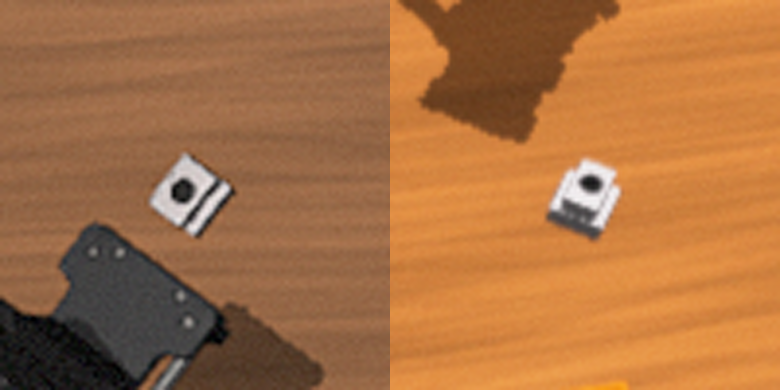

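The nut has not moved, so the closed fingers must have been away from it. I'll compare the projected TCP with where the fingertips appear.

```bash
cat >>h.py <<'E'
def proj(n,X):
    c=bot.get_calibration(n);p=np.array(c["R"])@X+np.array(c["t"]);return np.array([c["fx"]*p[0]/p[2]+c["cx"],c["fy"]*p[1]/p[2]+c["cy"]])
E
python3 - <<'E'
from h import *
p=np.array([.2056,.5895,.1867]);j=np.array([.329,.944,0])
for s in(-.0435,0,.0435):print(proj("scene",p+s*j).round(1))
s=bot.read_state();p=np.array(s["position"]);R=np.array(s["tcp_rot"]);g=s["opening"]*.0435;print(p,s["opening"])
im=cv2.imread("pics/scene1.png");tp=cv2.imread("pics/top1.png")
S=5
o=[]
for n,im in(("scene",im),("top",tp)):
    c=proj(n,p);x,y=int(np.clip(c[0]-38,0,560)),int(np.clip(c[1]-50,0,390))
    cr=cv2.resize(im[y:y+80,x:x+78],None,fx=S,fy=S,interpolation=cv2.INTER_CUBIC)
    for k in(-g,0,g):
        q=(proj(n,p+k*R[:,1])-[x,y])*S;cv2.circle(cr,(int(q[0]),int(q[1])),3,(0,0,255),-1)
    q=(proj(n,[*p[:2],0])-[x,y])*S;cv2.circle(cr,(int(q[0]),int(q[1])),3,(0,255,0),-1)
    o.append(cr);print(n,x,y,c)
cv2.imwrite("pics/p.png",np.hstack(o))
E
```

```text
[520.   57.4]
[538.3  59.4]
[556.7  61.4]
[0.28332607 0.29949162 0.14690857] 0.24028600701309044
scene 391 58 [429.69296847 108.03958539]
top 129 296 [167.99458686 346.52561753]
```

View pics/p.png

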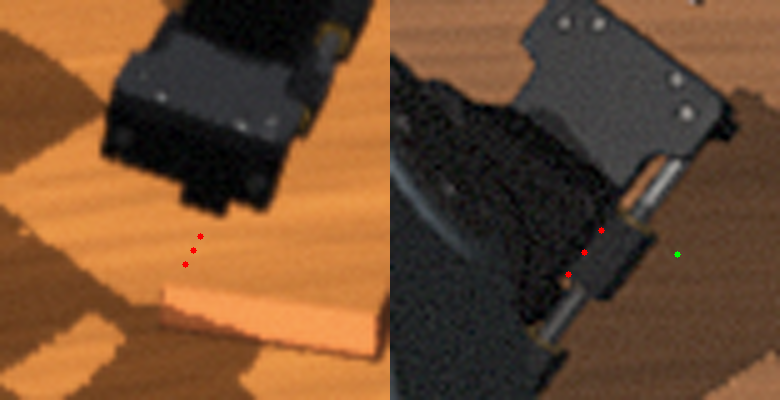

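The fingertips show at crop (205,213), clearly higher than the projected TCP at (193,250), so the tips seem about 30 mm above the reported TCP. I'll touch down on bare bench with the fingers closed to measure that.

{"op": "play_rows", "data": {
  "targets": [
    [1,0.04,-0.035,0,0,0,0],
    [1,0.037,-0.035,0,0,0,0],
    [1,0,0,-0.04,0,0,0],
    [1,0,0,-0.04,0,0,0],
    [1,0,0,-0.04,0,0,0],
    [1,0,0,-0.017,0,0,0],
    [1,0,0,0,0,0,0],
    [1,0,0,0,0,0,0]
  ]
}}

```text
time_s: 5.65
position: [0.3614, 0.2292, 0.0097]
tcp_rot: [[-0.606, -0.795, 0.001], [-0.795, 0.606, 0.0], [-0.001, -0.001, -1.0]]
force: [-0.0, 0.1, -0.0]
opening: 0.005
```

{"op": "play_rows", "data": {
  "targets": [
    [1,0,0,-0.006,0,0,0],
    [1,0,0,0,0,0,0]
  ]
}}

```text
time_s: 5.9
position: [0.3603, 0.2292, 0.0038]
tcp_rot: [[-0.606, -0.796, 0.001], [-0.796, 0.606, 0.0], [-0.001, -0.001, -1.0]]
force: [0.1, 0.9, 0.2]
opening: 0.005
```

```bash
python3 - <<'E'
from h import *
s=bot.read_state();p=np.array(s["position"]);R=np.array(s["tcp_rot"]);print(p,s["force"],s["opening"])
o=[]
for n in("scene","top"):
    im=bot.capture(n);c=proj(n,p);x,y=int(np.clip(c[0]-38,0,560)),int(np.clip(c[1]-50,0,390))
    cr=cv2.resize(im[y:y+80,x:x+78],None,fx=5,fy=5,interpolation=cv2.INTER_CUBIC)
    for k,col in((0,(0,0,255)),(.03,(0,255,0))):
        q=(proj(n,p+[0,0,k])-[x,y])*5;cv2.circle(cr,(int(q[0]),int(q[1])),3,col,-1)
    o.append(cr)
a=np.hstack(o);cv2.imwrite("pics/p2.png",np.clip(a.astype(float)*1.6,0,255).astype(np.uint8))
E
```

```text
[0.36025902 0.22918844 0.00381377] [0.11558445 0.8853251  0.21482111] 0.005140268710131688
```

View pics/p2.png

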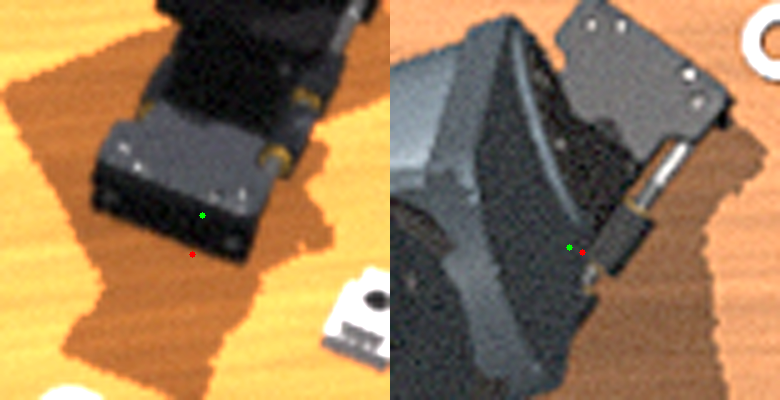

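{"op": "play_rows", "data": {
  "targets": [
    [1,0,0,-0.004,0,0,0],
    [1,0,0,-0.004,0,0,0],
    [1,0,0,0,0,0,0]
  ]
}}

```text
time_s: 6.38
position: [0.3596, 0.229, -0.0048]
tcp_rot: [[-0.606, -0.796, -0.001], [-0.796, 0.606, -0.0], [0.001, 0.0, -1.0]]
force: [-0.6, 0.1, 0.8]
opening: 0.003
```

Already below z = 0 with no contact, so the offset is real.

{"op": "play_rows", "data": {
  "targets": [
    [1,0,0,-0.004,0,0,0],
    [1,0,0,-0.004,0,0,0],
    [1,0,0,0,0,0,0]
  ]
}}

```text
time_s: 6.75
position: [0.3597, 0.229, -0.0128]
tcp_rot: [[-0.606, -0.796, -0.001], [-0.796, 0.606, -0.0], [0.001, 0.0, -1.0]]
force: [0.2, 0.2, -0.1]
opening: 0.008
```

{"op": "play_rows", "data": {
  "targets": [
    [1,0,0,-0.004,0,0,0],
    [1,0,0,0,0,0,0]
  ]
}}

```text
time_s: 7.0
position: [0.3598, 0.229, -0.0167]
tcp_rot: [[-0.606, -0.796, -0.0], [-0.796, 0.606, -0.0], [0.0, 0.0, -1.0]]
force: [0.1, -0.4, -0.2]
opening: 0.006
```

{"op": "play_rows", "data": {
  "targets": [
    [1,0,0,-0.003,0,0,0],
    [1,0,0,0,0,0,0]
  ]
}}

```text
time_s: 7.25
position: [0.3598, 0.2291, -0.0196]
tcp_rot: [[-0.606, -0.796, -0.0], [-0.796, 0.606, -0.0], [0.0, 0.0, -1.0]]
force: [-0.2, -0.8, -0.6]
opening: 0.008
```

{"op": "play_rows", "data": {
  "targets": [
    [1,0,0,-0.002,0,0,0],
    [1,0,0,0,0,0,0]
  ]
}}

```text
time_s: 7.5
position: [0.3598, 0.2291, -0.0215]
tcp_rot: [[-0.606, -0.796, -0.0], [-0.796, 0.606, -0.0], [0.0, 0.0, -1.0]]
force: [0.0, -0.7, 0.3]
opening: 0.004
```

{"op": "play_rows", "data": {
  "targets": [
    [1,0,0,-0.002,0,0,0],
    [1,0,0,0,0,0,0]
  ]
}}

```text
time_s: 7.75
position: [0.3598, 0.2291, -0.0236]
tcp_rot: [[-0.606, -0.796, -0.0], [-0.796, 0.606, -0.0], [0.0, 0.0, -1.0]]
force: [-0.4, 0.7, 0.6]
opening: 0.005
```

{"op": "play_rows", "data": {
  "targets": [
    [1,0,0,-0.002,0,0,0],
    [1,0,0,0,0,0,0]
  ]
}}

```text
time_s: 8.0
position: [0.3598, 0.2291, -0.0256]
tcp_rot: [[-0.606, -0.796, -0.0], [-0.796, 0.606, -0.0], [0.0, 0.0, -1.0]]
force: [1.5, 0.1, 0.1]
opening: 0.003
```

{"op": "play_rows", "data": {
  "targets": [
    [1,0,0,-0.0015,0,0,0],
    [1,0,0,0,0,0,0]
  ]
}}

```text
time_s: 8.25
position: [0.3599, 0.2291, -0.027]
tcp_rot: [[-0.606, -0.796, -0.0], [-0.796, 0.606, -0.0], [0.0, 0.0, -1.0]]
force: [-0.2, 0.6, -0.5]
opening: 0.006
```

```bash
python3 - <<'E'
from h import *
s=bot.read_state();p=np.array(s["position"]);print(p,s["force"])
o=[]
for n in("scene","top"):
    im=bot.capture(n);c=proj(n,p);x,y=int(np.clip(c[0]-38,0,560)),int(np.clip(c[1]-50,0,390))
    o.append(cv2.resize(im[y:y+80,x:x+78],None,fx=5,fy=5,interpolation=cv2.INTER_CUBIC))
a=np.hstack(o);cv2.imwrite("pics/p3.png",np.clip(a.astype(float)*1.6,0,255).astype(np.uint8))
E
```

```text
[ 0.35985029  0.22905752 -0.02704534] [-0.18421521  0.64747221 -0.49367366]
```

View pics/p3.png

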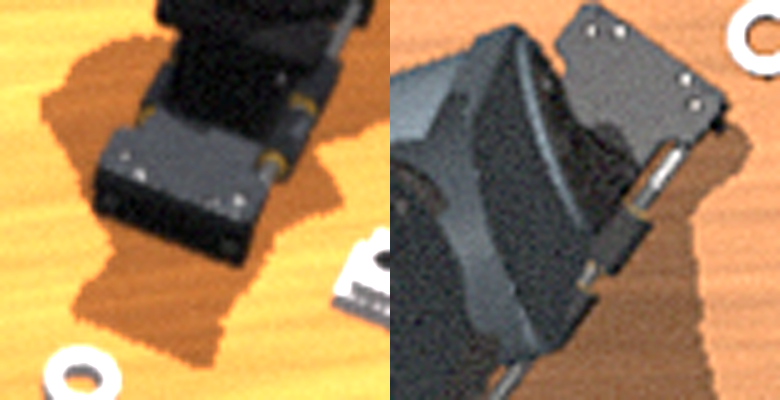

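The shadow gap puts the gripper body about 70 mm above the bench, so contact is close. I'll continue in fine steps.

{"op": "play_rows", "data": {
  "targets": [
    [1,0,0,-0.0015,0,0,0],
    [1,0,0,0,0,0,0]
  ]
}}

```text
time_s: 8.6
position: [0.3599, 0.229, -0.0285]
tcp_rot: [[-0.606, -0.796, -0.0], [-0.796, 0.606, -0.0], [0.0, 0.0, -1.0]]
force: [-0.3, 0.2, -0.7]
opening: 0.003
```

{"op": "play_rows", "data": {
  "targets": [
    [1,0,0,-0.001,0,0,0],
    [1,0,0,0,0,0,0]
  ]
}}

```text
time_s: 8.85
position: [0.3599, 0.2291, -0.0295]
tcp_rot: [[-0.606, -0.796, -0.0], [-0.796, 0.606, -0.0], [0.0, 0.0, -1.0]]
force: [-0.9, 0.2, -0.5]
opening: 0.001
```

{"op": "play_rows", "data": {
  "targets": [
    [1,0,0,-0.0015,0,0,0],
    [1,0,0,0,0,0,0]
  ]
}}

```text
time_s: 9.1
position: [0.3599, 0.2291, -0.031]
tcp_rot: [[-0.606, -0.796, -0.0], [-0.796, 0.606, -0.0], [0.0, 0.0, -1.0]]
force: [-0.1, 0.4, -0.8]
opening: 0.003
```

{"op": "play_rows", "data": {
  "targets": [
    [1,0,0,-0.001,0,0,0],
    [1,0,0,0,0,0,0]
  ]
}}

```text
time_s: 9.35
position: [0.3598, 0.2291, -0.032]
tcp_rot: [[-0.606, -0.796, -0.0], [-0.796, 0.606, -0.0], [0.0, 0.0, -1.0]]
force: [0.2, 0.0, -0.0]
opening: 0.005
```

{"op": "play_rows", "data": {
  "targets": [
    [1,0,0,-0.001,0,0,0],
    [1,0,0,0,0,0,0]
  ]
}}

```text
time_s: 9.6
position: [0.3599, 0.2291, -0.033]
tcp_rot: [[-0.606, -0.796, -0.0], [-0.796, 0.606, -0.0], [0.0, 0.0, -1.0]]
force: [-0.3, -0.4, -0.1]
opening: 0.003
```

{"op": "play_rows", "data": {
  "targets": [
    [1,0,0,-0.001,0,0,0],
    [1,0,0,0,0,0,0]
  ]
}}

```text
time_s: 9.85
position: [0.3599, 0.2291, -0.034]
tcp_rot: [[-0.606, -0.796, -0.0], [-0.796, 0.606, -0.0], [0.0, 0.0, -1.0]]
force: [0.2, -0.8, 0.2]
opening: 0.009
```

{"op": "play_rows", "data": {
  "targets": [
    [1,0,0,-0.001,0,0,0],
    [1,0,0,0,0,0,0]
  ]
}}

```text
time_s: 10.1
position: [0.36, 0.2291, -0.0346]
tcp_rot: [[-0.606, -0.796, 0.0], [-0.796, 0.606, 0.0], [-0.0, -0.0, -1.0]]
force: [0.2, -0.5, 4.3]
opening: 0.002
```

{"op": "play_rows", "data": {
  "targets": [
    [1,0,0,-0.001,0,0,0],
    [1,0,0,0,0,0,0]
  ]
}}

```text
time_s: 10.35
position: [0.36, 0.2291, -0.0347]
tcp_rot: [[-0.606, -0.796, 0.001], [-0.796, 0.606, 0.0], [-0.001, -0.001, -1.0]]
force: [-0.8, -0.8, 16.1]
opening: 0.003
```

Contact came at a reported z of −0.0345, so the true tip z is the reported value plus 34.5 mm. I'll retry the nut with the tip about 5 mm off the bench (reported −0.0295).

{"op": "play_rows", "data": {
  "targets": [
    [1,0,0,0.02,0,0,0],
    [0,0,0,0.05,0,0,0],
    [0,0.03,0.034,0,0,0,0],
    [0,0.031,0.0345,0,0,0,0],
    [0,0,0,0,0,0,0],
    [0,0,0,0,0,0,0],
    [0,0,0,0,0,0,0],
    [0,0,0,0,0,0,0],
    [0,0,0,0,0,0,0],
    [0,0,0,0,0,0,0],
    [0,0,0,0,0,0,0]
  ]
}}

```text
time_s: 11.72
position: [0.4209, 0.2975, 0.0341]
tcp_rot: [[-0.606, -0.796, 0.0], [-0.796, 0.606, -0.0], [0.0, -0.0, -1.0]]
force: [0.5, -0.1, 0.7]
opening: 0.979
```

{"op": "play_rows", "data": {
  "targets": [
    [0,0,0,-0.03,0,0,0],
    [0,0,0,-0.02,0,0,0],
    [0,0,0,-0.0135,0,0,0],
    [1,0,0,0,0,0,0],
    [1,0,0,0,0,0,0],
    [1,0,0,0,0,0,0],
    [1,0,0,0,0,0,0],
    [1,0,0,0,0,0,0],
    [1,0,0,0,0,0,0],
    [1,0,0,0,0,0,0],
    [1,0,0,0,0,0,0]
  ]
}}

```text
time_s: 13.1
position: [0.421, 0.2976, -0.0293]
tcp_rot: [[-0.606, -0.796, 0.0], [-0.796, 0.606, 0.0], [-0.0, -0.0, -1.0]]
force: [-0.4, -0.9, 2.6]
opening: 0.395
```

Opening 0.395 is 34 mm, so the nut is held. I'll carry it to the T-nut tray's near bay at (0.602, 0.022).

{"op": "play_rows", "data": {
  "targets": [
    [1,0,0,0.04,0,0,0],
    [1,0,0,0.04,0,0,0],
    [1,0.0259,-0.0394,0,0,0,-0.1417],
    [1,0.0259,-0.0394,0,0,0,-0.1417],
    [1,0.0259,-0.0394,0,0,0,-0.1417],
    [1,0.0259,-0.0394,0,0,0,-0.1417],
    [1,0.0259,-0.0394,0,0,0,-0.1417],
    [1,0.0259,-0.0394,0,0,0,-0.1417],
    [1,0.0256,-0.0392,0,0,0,0],
    [1,0,0,0,0,0,0],
    [1,0,0,0,0,0,0]
  ]
}}

```text
time_s: 14.48
position: [0.6005, 0.0222, 0.0497]
tcp_rot: [[-0.998, -0.069, -0.003], [-0.069, 0.998, 0.001], [0.003, 0.001, -1.0]]
force: [-0.5, 0.7, -2.1]
opening: 0.401
```

{"op": "play_rows", "data": {
  "targets": [
    [1,0.001,0,-0.03,0,0,0],
    [1,0,0,-0.03,0,0,0],
    [1,0,0,-0.01,0,0,0],
    [1,0,0,-0.004,0,0,0],
    [1,0,0,0,0,0,0]
  ]
}}

```text
time_s: 15.1
position: [0.6032, 0.0224, -0.0229]
tcp_rot: [[-0.998, -0.071, 0.001], [-0.071, 0.998, -0.0], [-0.001, -0.0, -1.0]]
force: [-0.1, -0.8, -1.7]
opening: 0.395
```

{"op": "play_rows", "data": {
  "targets": [
    [1,0,0,-0.002,0,0,0],
    [1,0,0,0,0,0,0],
    [0.38,0,0,0,0,0,0],
    [0.38,0,0,0,0,0,0],
    [0.38,0,0,0,0,0,0],
    [0.38,0,0,0.03,0,0,0],
    [0,0,0,0.045,0,0,0],
    [0,-0.0373,0.0293,0,0,0,0],
    [0,-0.0373,0.0293,0,0,0,0],
    [0,-0.0373,0.0293,0,0,0,0],
    [0,-0.0373,0.0293,0,0,0,0],
    [0,0,0,0,0,0,0]
  ]
}}

```text
time_s: 16.6
position: [0.4491, 0.1407, 0.0495]
tcp_rot: [[-0.997, -0.073, -0.005], [-0.073, 0.997, -0.0], [0.005, 0.0, -1.0]]
force: [1.3, -0.1, -0.3]
opening: 0.995
```

```bash
python3 - <<'E'
from h import *
print(bot.read_state()["position"])
a=bot.capture("top");b=bot.capture("scene")
ims=[cv2.resize(i[y:y+150,x:x+130],(390,450),interpolation=cv2.INTER_CUBIC) for i,x,y in((a,230,140),(b,300,200))]
cv2.imwrite("pics/t4.png",np.hstack(ims))
E
```

```text
[0.44908196 0.1407119  0.04954024]
```

View pics/t4.png

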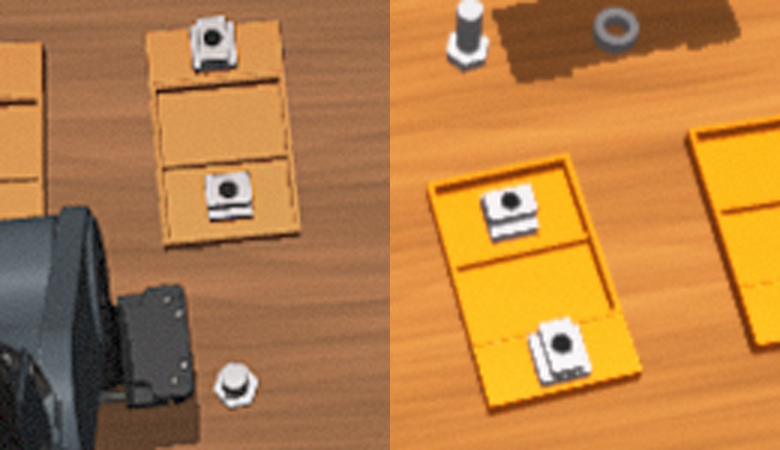

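The T-nut sits upright in the middle of its near bay (top crop (228,193), scene crop (510,210)). Next is the left collar.

{"op": "play_rows", "data": {
  "targets": [
    [0,0,0,-0.04,0,0,0],
    [0,0,0,-0.025,0,0,0],
    [0,0,0,-0.01,0,0,0],
    [0,0,0,-0.003,0,0,0],
    [0,0,0,0,0,0,0]
  ]
}}

```text
time_s: 17.32
position: [0.4546, 0.139, -0.028]
tcp_rot: [[-0.998, -0.07, 0.001], [-0.07, 0.998, 0.0], [-0.001, -0.0, -1.0]]
force: [-0.6, 0.2, -0.5]
opening: 0.997
```

{"op": "play_rows", "data": {
  "targets": [
    [0,0,0,-0.003,0,0,0],
    [1,0,0,0,0,0,0],
    [1,0,0,0,0,0,0],
    [1,0,0,0,0,0,0],
    [1,0,0,0,0,0,0],
    [1,0,0,0,0,0,0],
    [1,0,0,0,0,0,0],
    [1,0,0,0,0,0,0],
    [1,0,0,0,0,0,0],
    [1,0,0,0,0,0,0]
  ]
}}

```text
time_s: 18.58
position: [0.4537, 0.1392, -0.0315]
tcp_rot: [[-0.998, -0.07, -0.0], [-0.07, 0.998, 0.0], [0.0, 0.0, -1.0]]
force: [0.5, 0.5, -0.4]
opening: 0.402
```

{"op": "play_rows", "data": {
  "targets": [
    [1,0,0,0.04,0,0,0],
    [1,0,0,0.04,0,0,0],
    [1,0.0408,0.0146,0,0,0,0],
    [1,0.0408,0.0146,0,0,0,0],
    [1,0.0408,0.0146,0,0,0,0],
    [1,0.0408,0.0146,0,0,0,0],
    [1,0.0408,0.0146,0,0,0,0],
    [1,0,0,-0.03,0,0,0],
    [1,0,0,-0.025,0,0,0],
    [1,0,0,-0.015,0,0,0],
    [1,0,0,0,0,0,0],
    [1,0,0,0,0,0,0]
  ]
}}

```text
time_s: 20.08
position: [0.6585, 0.2123, -0.0206]
tcp_rot: [[-0.998, -0.07, 0.002], [-0.07, 0.998, 0.0], [-0.002, 0.0, -1.0]]
force: [0.5, 0.4, -0.7]
opening: 0.406
```

{"op": "play_rows", "data": {
  "targets": [
    [1,0,0,-0.004,0,0,0],
    [1,0,0,-0.0025,0,0,0],
    [1,0,0,0,0,0,0],
    [0.38,0,0,0,0,0,0],
    [0.38,0,0,0,0,0,0],
    [0.38,0,0,0,0,0,0]
  ]
}}

```text
time_s: 20.82
position: [0.6577, 0.2122, -0.028]
tcp_rot: [[-0.998, -0.07, -0.0], [-0.07, 0.998, -0.0], [0.0, -0.0, -1.0]]
force: [-0.3, -0.5, -0.8]
opening: 0.602
```

{"op": "play_rows", "data": {
  "targets": [
    [0.38,0,0,0.03,0,0,0],
    [0,0,0,0.04,0,0,0],
    [0,0,0,0.03,0,0,0],
    [0,-0.0345,-0.032,0,0,0,0],
    [0,-0.0345,-0.032,0,0,0,0],
    [0,-0.0345,-0.032,0,0,0,0],
    [0,-0.0345,-0.032,0,0,0,0],
    [0,-0.0345,-0.032,0,0,0,0],
    [0,-0.0345,-0.032,0,0,0,0],
    [0,0,0,0,0,0,0],
    [0,0,0,0,0,0,0]
  ]
}}

```text
time_s: 22.2
position: [0.452, 0.02, 0.0724]
tcp_rot: [[-0.998, -0.069, 0.002], [-0.069, 0.998, -0.0], [-0.002, -0.0, -1.0]]
force: [0.2, 0.3, -0.0]
opening: 0.997
```

```bash
python3 - <<'E'
from h import *
a=bot.capture("top");b=bot.capture("scene")
cv2.imwrite("pics/t5.png",np.hstack([cv2.resize(i[y:y+150,x:x+130],(390,450),interpolation=cv2.INTER_CUBIC) for i,x,y in((a,190,140),(b,360,200))]))
E
```

View pics/t5.png

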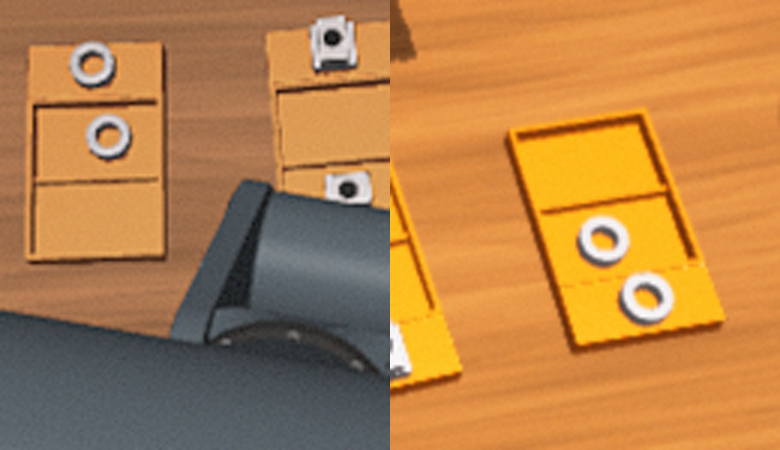

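The collar lies flat in the far bay of the collar tray (top crop (109,137)). Next is the middle bolt.

{"op": "play_rows", "data": {
  "targets": [
    [0,0,0,-0.035,0,0,0],
    [0,0,0,-0.035,0,0,0],
    [0,0,0,-0.014,0,0,0],
    [0,0,0,0,0,0,0],
    [1,0,0,0,0,0,0],
    [1,0,0,0,0,0,0],
    [1,0,0,0,0,0,0],
    [1,0,0,0,0,0,0],
    [1,0,0,0,0,0,0],
    [1,0,0,0,0,0,0],
    [1,0,0,0,0,0,0],
    [1,0,0,0,0,0,0]
  ]
}}

```text
time_s: 23.8
position: [0.4506, 0.0202, -0.012]
tcp_rot: [[-0.998, -0.07, -0.0], [-0.07, 0.998, 0.0], [0.0, 0.0, -1.0]]
force: [-0.4, 0.1, 0.3]
opening: 0.219
```

{"op": "play_rows", "data": {
  "targets": [
    [1,0,0,0,0,0,0],
    [1,0,0,0,0,0,0],
    [1,0,0,0,0,0,0]
  ]
}}

```text
time_s: 24.18
position: [0.4507, 0.0202, -0.012]
tcp_rot: [[-0.998, -0.07, -0.0], [-0.07, 0.998, 0.0], [0.0, 0.0, -1.0]]
force: [-0.0, 0.6, -0.6]
opening: 0.225
```

Opening 0.225 is 19.6 mm, so the shank is held. Carry it to the bolt tray's far bay.

{"op": "play_rows", "data": {
  "targets": [
    [1,0,0,0.05,0,0,0],
    [1,0,0,0.05,0,0,0],
    [1,0.0293,-0.0328,0,0,0,0],
    [1,0.0293,-0.0328,0,0,0,0],
    [1,0.0293,-0.0328,0,0,0,0],
    [1,0.0293,-0.0328,0,0,0,0],
    [1,0.0293,-0.0328,0,0,0,0],
    [1,0.0293,-0.0328,0,0,0,0],
    [1,0,0,0,0,0,0],
    [1,0,0,-0.045,0,0,0],
    [1,0,0,-0.04,0,0,0],
    [1,0,0,0,0,0,0]
  ]
}}

```text
time_s: 25.68
position: [0.6218, -0.1739, -0.0008]
tcp_rot: [[-0.997, -0.07, -0.01], [-0.07, 0.998, 0.005], [0.01, 0.006, -1.0]]
force: [0.3, -0.0, -1.2]
opening: 0.217
```

{"op": "play_rows", "data": {
  "targets": [
    [1,0,0,0,0,0,0],
    [1,0,0,0,0,0,0],
    [1,0,0,-0.006,0,0,0],
    [1,0,0,0,0,0,0],
    [1,0,0,0,0,0,0]
  ]
}}

```text
time_s: 26.3
position: [0.6265, -0.1766, -0.0028]
tcp_rot: [[-0.998, -0.07, 0.0], [-0.07, 0.998, -0.0], [-0.0, -0.0, -1.0]]
force: [0.2, -0.0, -2.7]
opening: 0.22
```

{"op": "play_rows", "data": {
  "targets": [
    [1,0,0,-0.003,0,0,0],
    [1,0,0,-0.002,0,0,0],
    [1,0,0,0,0,0,0],
    [1,0,0,0,0,0,0]
  ]
}}

```text
time_s: 26.8
position: [0.6265, -0.1766, -0.0079]
tcp_rot: [[-0.998, -0.07, -0.0], [-0.07, 0.998, -0.0], [0.0, -0.0, -1.0]]
force: [-0.4, 0.3, -0.6]
opening: 0.224
```

{"op": "play_rows", "data": {
  "targets": [
    [0.4,0,0,0,0,0,0],
    [0.4,0,0,0,0,0,0],
    [0.4,0,0,0,0,0,0],
    [0.4,0,0,0,0,0,0],
    [0.2,0,0,0.05,0,0,0],
    [0,0,0,0.05,0,0,0],
    [0,-0.0435,0.0067,0,0,0,0],
    [0,-0.0435,0.0067,0,0,0,0],
    [0,-0.0435,0.0067,0,0,0,0],
    [0,-0.0435,0.0067,0,0,0,0],
    [0,0,0,0,0,0,0],
    [0,0,0,0,0,0,0]
  ]
}}

```text
time_s: 28.3
position: [0.4538, -0.1506, 0.0925]
tcp_rot: [[-0.998, -0.07, 0.002], [-0.07, 0.998, -0.001], [-0.002, -0.002, -1.0]]
force: [0.1, -1.3, 1.2]
opening: 0.998
```

```bash
python3 - <<'E'
from h import *
a=bot.capture("top");b=bot.capture("scene")
cv2.imwrite("pics/t6.png",np.hstack([cv2.resize(i[y:y+150,x:x+130],(390,450),interpolation=cv2.INTER_CUBIC) for i,x,y in((a,330,140),(b,190,200))]))
E
```

```text
(no output)
```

View pics/t6.png

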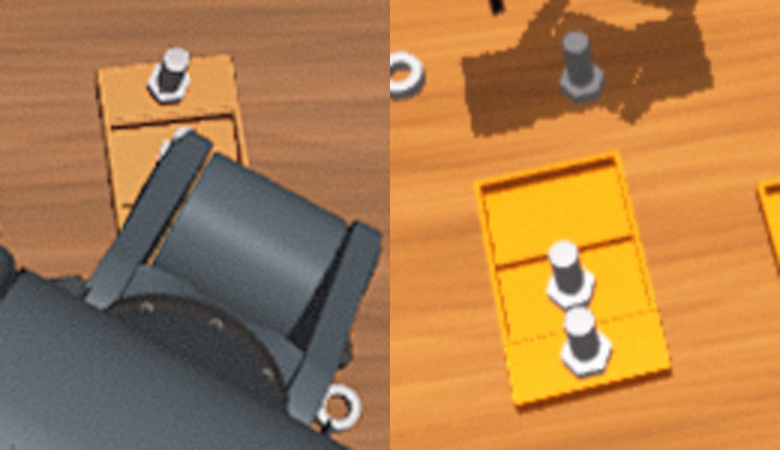

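The first bolt stands upright in the far bay (scene crop (571,275)). Next is the right-hand bolt.

{"op": "play_rows", "data": {
  "targets": [
    [0,0,0,-0.045,0,0,0],
    [0,0,0,-0.04,0,0,0],
    [0,0,0,-0.019,0,0,0],
    [0,0,0,0,0,0,0],
    [1,0,0,0,0,0,0],
    [1,0,0,0,0,0,0],
    [1,0,0,0,0,0,0],
    [1,0,0,0,0,0,0],
    [1,0,0,0,0,0,0],
    [1,0,0,0,0,0,0],
    [1,0,0,0,0,0,0],
    [1,0,0,0,0,0,0]
  ]
}}

```text
time_s: 29.9
position: [0.4525, -0.1498, -0.012]
tcp_rot: [[-0.998, -0.07, -0.0], [-0.07, 0.998, 0.0], [0.0, 0.0, -1.0]]
force: [1.0, -0.2, -0.5]
opening: 0.216
```

{"op": "play_rows", "data": {
  "targets": [
    [1,0,0,0,0,0,0],
    [1,0,0,0,0,0,0],
    [1,0,0,0,0,0,0]
  ]
}}

```text
time_s: 30.28
position: [0.4524, -0.1497, -0.012]
tcp_rot: [[-0.998, -0.07, -0.0], [-0.07, 0.998, 0.0], [0.0, 0.0, -1.0]]
force: [0.6, 0.9, -1.1]
opening: 0.217
```

{"op": "play_rows", "data": {
  "targets": [
    [1,0,0,0.035,0,0,0],
    [1,0,0,0.035,0,0,0],
    [1,0.0377,-0.0104,0,0,0,0],
    [1,0.0377,-0.0104,0,0,0,0],
    [1,0.0377,-0.0104,0,0,0,0],
    [1,0,0,0,0,0,0],
    [1,0,0,0,0,0,0],
    [1,0,0,-0.035,0,0,0],
    [1,0,0,-0.024,0,0,0],
    [1,0,0,0,0,0,0],
    [1,0,0,0,0,0,0],
    [1,0,0,0,0,0,0]
  ]
}}

```text
time_s: 31.78
position: [0.5662, -0.1814, 0.0003]
tcp_rot: [[-0.998, -0.07, 0.002], [-0.07, 0.998, -0.001], [-0.002, -0.001, -1.0]]
force: [0.3, 0.4, -2.5]
opening: 0.222
```

{"op": "play_rows", "data": {
  "targets": [
    [1,0,0,-0.004,0,0,0],
    [1,0,0,-0.0035,0,0,0],
    [1,0,0,0,0,0,0],
    [1,0,0,0,0,0,0]
  ]
}}

```text
time_s: 32.28
position: [0.5659, -0.1811, -0.008]
tcp_rot: [[-0.998, -0.07, 0.001], [-0.07, 0.998, -0.0], [-0.001, -0.0, -1.0]]
force: [-0.6, 0.7, 3.6]
opening: 0.219
```

{"op": "play_rows", "data": {
  "targets": [
    [0.4,0,0,0,0,0,0],
    [0.4,0,0,0,0,0,0],
    [0.4,0,0,0,0,0,0],
    [0.4,0,0,0,0,0,0],
    [0.2,0,0,0.05,0,0,0],
    [0,0,0,0.05,0,0,0],
    [0,-0.0351,-0.0265,0,0,0,0],
    [0,-0.0351,-0.0265,0,0,0,0],
    [0,-0.0351,-0.0265,0,0,0,0],
    [0,-0.0351,-0.0265,0,0,0,0],
    [0,0,0,0,0,0,0],
    [0,0,0,0,0,0,0]
  ]
}}

```text
time_s: 33.78
position: [0.4256, -0.287, 0.0916]
tcp_rot: [[-0.998, -0.069, 0.001], [-0.069, 0.998, -0.0], [-0.001, -0.0, -1.0]]
force: [2.1, 0.6, -0.9]
opening: 0.997
```

```bash
python3 - <<'E'
from h import *
a=bot.capture("top");b=bot.capture("scene")
cv2.imwrite("pics/t7.png",np.hstack([cv2.resize(i[y:y+150,x:x+130],(390,450),interpolation=cv2.INTER_CUBIC) for i,x,y in((a,330,140),(b,190,200))]))
E
```

```text
(no output)
```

View pics/t7.png

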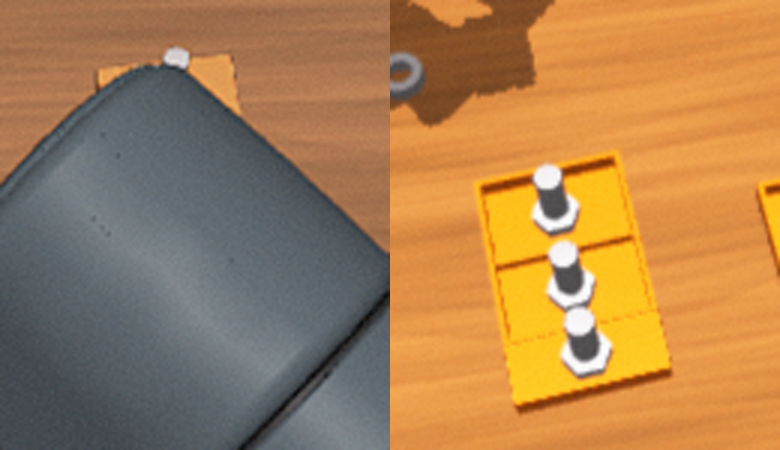

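Both bolts are upright, one per bay (scene crop (553,200) and (571,275)). The last piece is the right collar.

{"op": "play_rows", "data": {
  "targets": [
    [0,0,0,-0.045,0,0,0],
    [0,0,0,-0.045,0,0,0],
    [0,0,0,-0.025,0,0,0],
    [0,0,0,-0.005,0,0,0],
    [0,0,0,0,0,0,0],
    [0,0,0,0,0,0,0]
  ]
}}

```text
time_s: 34.62
position: [0.4262, -0.2875, -0.0274]
tcp_rot: [[-0.998, -0.071, 0.002], [-0.071, 0.998, -0.002], [-0.002, -0.002, -1.0]]
force: [0.0, 0.4, -0.2]
opening: 0.999
```

{"op": "play_rows", "data": {
  "targets": [
    [0,0,0,-0.003,0,0,0],
    [0,0,0,0,0,0,0],
    [1,0,0,0,0,0,0],
    [1,0,0,0,0,0,0],
    [1,0,0,0,0,0,0],
    [1,0,0,0,0,0,0],
    [1,0,0,0,0,0,0],
    [1,0,0,0,0,0,0],
    [1,0,0,0,0,0,0],
    [1,0,0,0,0,0,0],
    [1,0,0,0,0,0,0],
    [1,0,0,0,0,0,0]
  ]
}}

```text
time_s: 36.12
position: [0.4252, -0.287, -0.0315]
tcp_rot: [[-0.998, -0.07, -0.0], [-0.07, 0.998, 0.0], [0.0, 0.0, -1.0]]
force: [-0.5, 0.2, -1.0]
opening: 0.391
```

{"op": "play_rows", "data": {
  "targets": [
    [1,0,0,0.06,0,0,0],
    [1,0,0,0.06,0,0,0],
    [1,0,0.05,0,0,0,0],
    [1,0,0.05,0,0,0,0],
    [1,0,0.05,0,0,0,0],
    [1,0,0.05,0,0,0,0],
    [1,0,0.05,0,0,0,0],
    [1,0,0.05,0,0,0,0],
    [1,0,0.05,0,0,0,0],
    [1,0,0.05,0,0,0,0],
    [1,0,0.05,0,0,0,0],
    [1,0,0.05,0,0,0,0]
  ]
}}

```text
time_s: 37.62
position: [0.4248, 0.2146, 0.0885]
tcp_rot: [[-0.998, -0.07, -0.0], [-0.07, 0.998, -0.0], [0.0, -0.0, -1.0]]
force: [0.7, -0.6, -1.3]
opening: 0.391
```

{"op": "play_rows", "data": {
  "targets": [
    [1,0.042,0,0,0,0,0],
    [1,0.042,0,0,0,0,0],
    [1,0.042,0,0,0,0,0],
    [1,0.042,0,0,0,0,0],
    [1,0,0,0,0,0,0],
    [1,0,0,0,0,0,0],
    [1,0,0,0,0,0,0]
  ]
}}

```text
time_s: 38.5
position: [0.5913, 0.213, 0.0882]
tcp_rot: [[-0.998, -0.07, -0.002], [-0.07, 0.998, -0.0], [0.002, -0.0, -1.0]]
force: [-0.1, -0.9, -0.8]
opening: 0.394
```

Target z is −0.0275, so I need to go down about 0.116.

{"op": "play_rows", "data": {
  "targets": [
    [1,0,0,-0.045,0,0,0],
    [1,0,0,-0.04,0,0,0],
    [1,0,0,-0.02,0,0,0],
    [1,0,0,-0.005,0,0,0],
    [1,0,0,0,0,0,0],
    [1,0,0,0,0,0,0],
    [1,0,0,0,0,0,0]
  ]
}}

```text
time_s: 39.38
position: [0.5941, 0.2131, -0.0202]
tcp_rot: [[-0.998, -0.07, 0.002], [-0.07, 0.998, 0.0], [-0.002, 0.0, -1.0]]
force: [-0.7, -0.5, -0.3]
opening: 0.393
```

{"op": "play_rows", "data": {
  "targets": [
    [1,0,0,-0.004,0,0,0],
    [1,0,0,-0.003,0,0,0],
    [1,0,0,0,0,0,0],
    [1,0,0,0,0,0,0],
    [0.38,0,0,0,0,0,0],
    [0.38,0,0,0,0,0,0],
    [0.38,0,0,0,0,0,0],
    [0.38,0,0,0,0,0,0]
  ]
}}

```text
time_s: 40.38
position: [0.5931, 0.213, -0.0287]
tcp_rot: [[-0.998, -0.07, -0.0], [-0.07, 0.998, -0.0], [0.0, -0.0, -1.0]]
force: [0.4, 0.0, -0.6]
opening: 0.612
```

{"op": "play_rows", "data": {
  "targets": [
    [0.38,0,0,0.03,0,0,0],
    [0.38,0,0,0.05,0,0,0],
    [0.38,0,0,0.05,0,0,0],
    [0.38,-0.045,0.03,0,0,0,0],
    [0.38,-0.045,0.03,0,0,0,0],
    [0.38,-0.045,0.03,0,0,0,0],
    [0.38,-0.045,0.03,0,0,0,0],
    [0.38,-0.045,0.03,0,0,0,0],
    [0,-0.045,0.03,0,0,0,0],
    [0,0,0,0,0,0,0],
    [0,0,0,0,0,0,0]
  ]
}}

```text
time_s: 41.75
position: [0.3236, 0.3933, 0.1017]
tcp_rot: [[-0.997, -0.071, 0.001], [-0.071, 0.997, 0.0], [-0.001, 0.0, -1.0]]
force: [0.1, -0.5, -0.7]
opening: 0.878
```

```bash
python3 - <<'E'
from h import *
for n in("top","scene"):cv2.imwrite(f"pics/{n}F.png",bot.capture(n))
a,b=cv2.imread("pics/topF.png"),cv2.imread("pics/sceneF.png")
cv2.imwrite("pics/f.png",np.hstack([cv2.resize(a[120:360,90:530],(400,218)),cv2.resize(b[150:370,90:540],(400,218))]))
# trays from initial picture, pieces now
T={"bolts":(.5974,-.179,4),"tnuts":(.6342,.024,4),"collars":(.6256,.2226,1.6)}
for n in("top","scene"):
    im=cv2.imread(f"pics/{n}F.png");hsv=cv2.cvtColor(im,cv2.COLOR_BGR2HSV);M=np.zeros((480,640),bool)
    x,y,w,h=(150,130,300,130) if n=="top" else (170,235,310,105);M[y:y+h,x:x+w]=1
    for c in comps(M&(hsv[...,1]<90)&(hsv[...,2]>50),30,900):
        m=cv2.moments(c);u=(m["m10"]/m["m00"],m["m01"]/m["m00"]);z=.015
        p=ray(n,u,z);k=min(T,key=lambda k:abs(T[k][1]-p[1]));
        if k=="bolts":p=ray(n,u,.03)
        t=np.radians(T[k][2]);d=p[:2]-T[k][:2];print(n,k,"tray xy mm",round(1e3*(d[0]*np.cos(t)+d[1]*np.sin(t))),round(1e3*(d[1]*np.cos(t)-d[0]*np.sin(t))))
E
```

```text
top bolts tray xy mm -32 -1
top collars tray xy mm -32 -11
top tnuts tray xy mm -31 -2
top bolts tray xy mm 29 -1
top collars tray xy mm 33 -14
top bolts tray xy mm 93 -2
top collars tray xy mm 95 -2
top tnuts tray xy mm 97 -2
scene tnuts tray xy mm 80 5
scene collars tray xy mm 82 5
scene bolts tray xy mm 58 3
scene collars tray xy mm 32 -10
scene tnuts tray xy mm -32 3
scene bolts tray xy mm -31 2
scene collars tray xy mm -33 -7
```

View pics/f.png

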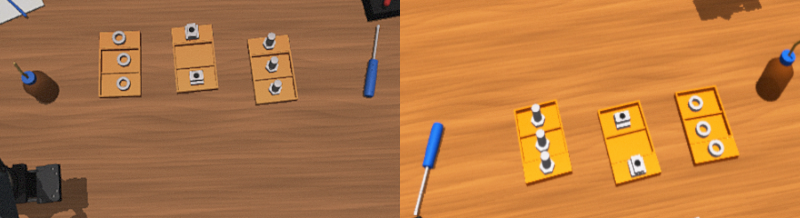

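All five pieces sit in their bays, and the bottle and screwdriver look unmoved. The one odd reading, "bolts 58" in the scene view, is the far bolt and the specimen merged into one blob. Handing in.

```bash
python3 -c "
from rig import bot
print(bot.hand_in())"
```

```text
the job is handed in; nothing more can be done
None
```

I handed the job in after about 42 s of robot time. All five pieces are in their matching trays, one to a bay: the bolts in both bolt bays, the collars in both collar bays, and the T-nut in the near bay of its tray.

**What went wrong on the way:** The first T-nut grasp closed on air. The fingertips really end about 34.5 mm above the reported TCP. I measured this by touching closed fingers on bare bench, where the force reached 16 N at a reported z of −34.5 mm. I corrected every later move for that offset.

**Last checks:**
- **Position along each tray:** in the top view the pieces sit 29 to 33 mm from the rib's middle, against the allowed 12 to 54 mm.
- **Position across each tray:** they are within 14 mm of the centre line, against the allowed 40 mm. The scene view agrees to within about 5 mm.
- **One disagreement:** the scene view read 58 mm for the far bolt, because its outline merged with the tray's specimen bolt. The top view gave 29 mm, and the arm released it at about that spot.
- **Upright and at rest:** the pictures show the pieces upright or flat. I did not measure tilt or floor contact. Each piece was released within about 1 mm of its pick-up height plus the 4 mm tray floor.
- **Bystanders:** the oil bottle and screwdriver look unmoved in the final pictures; I did not measure them.

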